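# Set the lid press's depth stop to a jar and clamp it

## Robot

A 6-joint arm with a two-finger parallel gripper is mounted at the origin on the work surface. World frame = base frame: x ahead of the robot, y to its left, z up, the work surface at z = 0. Lengths are in m, angles in rad, forces in N, time in s.
With the tool pointing down it reaches from about 0.25 to 0.775 m from the base axis. Payload 8.9 kg.
Tool frame: the origin (TCP) lies midway between the tips of the shut fingers; the grasp point (between the pads) lies 19 mm behind it; z points along the fingers, x is the direction in which the jaws open and shut, and the axes are right-handed (so a half turn about z gives the same grasp; the last joint's range is limited). The gripper opens to 85 mm and grips with 20 to 120 N. Pads are 22 mm wide; open, the fingers measure 114 mm over their backs; the gripper's body (76 mm by 85 mm) begins 54 mm behind the grasp point. The pads swing forward as they close: fully open they stand 13 mm farther back than shut.
Start: joints at [-1.34, 0.291, -0.153, 1.127, 0, 1.431], TCP at [0.19, -0.49, 0.231] pointing down, gripper open.
Joint ranges: [-2.52, 2.52], [-0.91, 1.74], [-1.3, 1.37], [-1.96, 2.02], [-1.52, 1.47], [-3.14, 3.14]. Speed limits (rad/s): [2.22, 2.22, 2.79, 3.14, 3.14, 3.14].

## Interface

Orientations are given as a 3x3 rotation matrix whose columns are the frame's x, y, z axes.
In Python, from rig import ctrl gives the robot as it stands.
- The arm moves only by the tool step_arm, never from a script. Its arguments are lists of equal length, an entry for each row: "jaw": the gripper's target within -1 to 1 (shut at 1, half-way at 0, fully open at -1); "delta_pos": the shift along the world's x, y, z in m, a list of three; "turn": the turn about the world's z in degrees. In form: {"jaw": [jaw, ...], "delta_pos": [[dx, dy, dz], ...], "turn": [turn, ...]}. A call has 1 to 8 rows; each row is the pose to reach, as a shift and turn from the pose commanded when the call began; what a row does not reach only later rows make up. A row lasts 1/10 s, in which the tool goes at most 50 mm and 8.59 degrees, less where a joint would pass 70% of its speed; a pose out of reach is approached as far as the arm can. A call with a gripper value outside its range is refused whole. The fingers move at their own pace and stop on an object; "newtons" is the grip in N (left out, the last holds). Time passes only in rows, so rows that repeat a pose let the fingers close. It gives the time, the measured TCP pose, the force and the opening at its end, in the units of the state.
- ctrl.observe(): the state, without advancing time (a new reading comes with each control period).
- ctrl.get_image(name): name is "scene" or "top" or "wrist"; returns the picture (384x512x3 uint8, red, green, blue); there is no depth.
- ctrl.calibration(name): a dict with "mtx" (3x3 intrinsics, pixels), "pose" (4x4, takes a point from camera to world coordinates). Camera axes: x right, y up, looking along -z (the intrinsics and any distortion apply to the point x, -y, -z); pixel columns grow to the right and rows downward; lengths in m; the calibration is good to about 2 mm. The wrist camera is an equidistant fisheye: a pixel r from the principal point sees the ray r / f radians off the axis. A picture is of the moment at which its call begins: read the wrist's pose just before it. calibration takes no time and is no camera call; for the wrist camera it gives the pose at the moment of the call.
- ctrl.sign_off(): hands the job in, once; it reports no verdict.
The state is a dict: "time_s": time; "q": joint angles; "qd": joint speeds; "joint_efforts": joint torques, N m; "tcp_pos": TCP position; "eef_rot": TCP orientation; "contact_force": force on the tool from outside, world axes, zero at the start; "ft_torque": the same for the moment, N m; "opening": finger opening in m.
Only numpy, scipy, OpenCV 4.12 (cv2) and the standard library are available. Lean on these libraries where they do the work, as an engineer would, in place of code of your own. Each camera call takes 0.05 s, during which the arm holds its last target.

## Task

The jar waits on the lid press's rest: set the press's depth stop to its height. Swing the yellow clamp lever fully outwards to loosen the stop, press the red knob down until the black foot just touches and rests on the jar's lid (gently, without forcing it), then swing the lever all the way back in to lock the stop there. Leave the jar where it stands and do not disturb the bottles and the canister around the press.

Things in the scene. Friction and masses are not known exactly. Their poses are not given: they have to be found in the camera images.
- stand: white foot plate, 260 x 200 x 16 mm, fixed, with an upright steel column (28 mm thick, top 299 mm above the bench) 70 mm behind the plate's centre and an aluminium channel of 42 x 21 mm, 276 mm tall, close behind that. Origin: centre of the plate's underside, on the bench. +z up, -x is its front (roughly towards the robot), +y the side on which the clamp lever sits
- foot (a point): centre of the underside of the stop's black rubber foot (a 32 mm disc, 12 mm thick), the face that must touch the lid; the foot hangs under the arm's end, over the jar, 110 mm in front of the column's axis
- stop: the sliding depth stop, 0.5 kg: aluminium sleeve on the column, arm, black foot, red knob, and the clamp lever that it carries. Origin: on the column's axis, level with the foot's underside; axes as the stand's. It slides only vertically, 100 mm down from its top place (foot 185 mm above the bench). Dry friction holds it where it is left, also unclamped
- knob_top (a point): centre of the flat top of the red round knob (52 mm across, 20 mm high) of the stop, right above the foot and 90 mm above its underside; column axis 110 mm behind it. Unclamped, pressing it with 2 to 8 N slides the stop down; the force rises sharply once the foot meets the lid, and the foot stays resting there when let go. Clamped with the lever fully in, it resists 30 N
- clamp_post (a point): the yellow upright post at the end of the clamp lever, 18 mm thick; this point is on its axis, 23 mm below its top and 20 mm above the top of the lever's 10 mm steel bar. The post's axis is 115 mm from the lever's pivot axis. The point is 95 mm above the foot's underside; the lever rides up and down with the stop
- clamp_pivot (a point): point on the lever's vertical pivot axis, at the height of clamp_post; 50 mm to the side (stand's +y) of the column's axis
- clamp (a joint): clamp lever angle, rad: 0 (end stop) = swung fully out, pointing along the stand's +y, loose; growing swings it in towards the stand's front (-x), counter-clockwise from above; loose below 0.5, locked from 0.92, end stop at 1.1. It begins locked. Friction (0.25 N m, more near the locked end) holds it where it is left; 2 to 8 N at the post moves it
- jar: pink jar with black lid, 80 mm across the lid, 0.3 kg, loose, upright on a grey round rubber-sprung rest that gives 1 mm per 8 N, within 10 mm of under the foot; origin: centre of its underside; +z up. The height of the rest varies and the lid's height is not given: 60 to 80 mm above the origin, 25 to 90 mm below the foot at the start: find it by touch
- bottle_a: amber bottle with white cap, 48 mm wide, 100 mm tall, loose on the bench; origin: centre of its underside; leave alone
- bottle_b: a second such bottle, 48 mm wide, 100 mm tall; origin: centre of its underside; leave alone
- canister: yellow canister with black lid, 45 mm wide, 87 mm tall, loose on the bench; origin: centre of its underside; leave alone
Mind the look-alikes: they are no part of the job. There is more than one size of the jar; the one meant has the size given above.

How it is judged:
On the way, in this order (a step that is already met when the one before it is completed fails the run):
1. the clamp lever is swung out (below 0.4 rad), the foot still clear of the jar (value of joint clamp below 0.4 rad and contact force between stop and jar below 0.1 N), for 0.2 s.
2. the foot rests on the jar's lid (more than 0.5 N) with the clamp still loose (contact force between stop and jar above 0.5 N and value of joint clamp below 0.5 rad), for 0.3 s.
3. the clamp is locked (beyond 0.92 rad) with the foot on the lid (contact force between stop and jar above 0.3 N and value of joint clamp above 0.92 rad), for 0.2 s.
At the end, for the whole second after the job is handed in: The foot rests on the jar's lid (contact force above 0.3 N), the clamp lever is locked (beyond 0.92 rad), the jar stands upright (within 0.08 rad) within 12 mm of where it was, and all is at rest (all of step 3 and angle between jar's own z axis and vertical below 0.08 rad and distance of jar from where it was at the start of the episode below 0.012 m and linear speed of each of stop, jar below 0.01 m/s); the robot touches nothing.
It fails at once if the foot is forced on to the lid (more than 30 N) (contact force between stop and jar above 30 N).
It fails at once if the jar is shoved more than 20 mm or tipped (distance of jar from where it was at the start of the episode above 0.02 m or angle between jar's own z axis and vertical above 0.15 rad).
It fails at once if a bottle or the canister is moved more than 20 mm or tipped (distance of any of bottle_a, bottle_b, canister from where it was at the start of the episode above 0.02 m or angle between any of bottle_a, bottle_b, canister's own z axis and vertical above 0.3 rad).
It also fails if it takes over 69 s, if anything falls off the work surface, if the arm or the gripper's body presses on something with over 40 N, if the wrist force passes 120 N, or if a joint passes its speed limit or range.

## Working session

There is one attempt and no reset: what is moved stays moved. The work goes in short steps, Python scripts to look and compute and a tool call to move; the robot and the scene stay as the last step left them, time stands still between calls to the robot, and variables do not carry over. Pictures are saved under pics/ and viewed, and the job is handed in when it is done.

Besides the shell and the picture viewer there is one more tool, called as a command line: name --pt "numbers of a row" for each row, then --argument value for the rest. step_arm: Moves the arm, as the interface text tells. Its arguments: {"type":"object","properties":{"jaw":{"type":"array"},"delta_pos":{"type":"array"},"turn":{"type":"array"},"newtons":{"type":"number"}},"required":["jaw","delta_pos","turn"]}

```bash
mkdir -p pics; ls; python3 - <<'E'
from rig import ctrl
import cv2
for n in ["scene","top","wrist"]:
    c=ctrl.calibration(n); print(n,c)
    cv2.imwrite(f"pics/{n}0.png",ctrl.get_image(n)[:,:,::-1])
print(ctrl.observe())
E
```

```text
pics
scene {'mtx': array([[426.86104311,   0.        , 257.74233925],
       [  0.        , 426.86104311, 193.21197686],
       [  0.        ,   0.        ,   1.        ]]), 'pose': array([[-0.7187284 , -0.55107727,  0.42396148,  1.00001121],
       [ 0.69523815, -0.56209653,  0.44798594,  0.49969713],
       [-0.00856759,  0.61673441,  0.78712468,  1.06426547],
       [ 0.        ,  0.        ,  0.        ,  1.        ]])}
top {'mtx': array([[391.53409241,   0.        , 244.18346464],
       [  0.        , 391.53409241, 194.07186597],
       [  0.        ,   0.        ,   1.        ]]), 'pose': array([[ 8.18109223e-03,  9.79047716e-01, -2.03466558e-01,
         3.51941111e-01],
       [-9.99966081e-01,  7.81627568e-03, -2.59653431e-03,
        -6.62827310e-03],
       [-9.51780273e-04,  2.03480899e-01,  9.79078453e-01,
         9.93558862e-01],
       [ 0.00000000e+00,  0.00000000e+00,  0.00000000e+00,
         1.00000000e+00]])}
wrist {'mtx': array([[297.31863964,   0.        , 253.61457283],
       [  0.        , 297.31863964, 187.24813993],
       [  0.        ,   0.        ,   1
[... 444 characters left out ...]
 1.12666759e+00,
       -2.99293228e-06,  1.43147701e+00]), 'qd': array([-0.00122217, -0.00264472,  0.00163329, -0.00061229,  0.00096852,
       -0.00036047]), 'joint_efforts': array([ 1.83367883e-03, -5.37368023e+01,  3.31521749e+01,  1.14868683e-02,
       -8.44797682e-05, -7.35308220e-06]), 'tcp_pos': array([ 0.1896594 , -0.48920677,  0.23085191]), 'eef_rot': array([[ 3.61407412e-01, -9.32407974e-01, -2.30139435e-04],
       [-9.32407481e-01, -3.61407460e-01,  9.67774398e-04],
       [-9.85534674e-04, -1.35177110e-04, -9.99999505e-01]]), 'contact_force': array([-0.29117111,  0.25248063, -0.58324766]), 'ft_torque': array([0.00825908, 0.01328656, 0.02055281]), 'opening': 0.0849327994700237}
```

View pics/scene0.png

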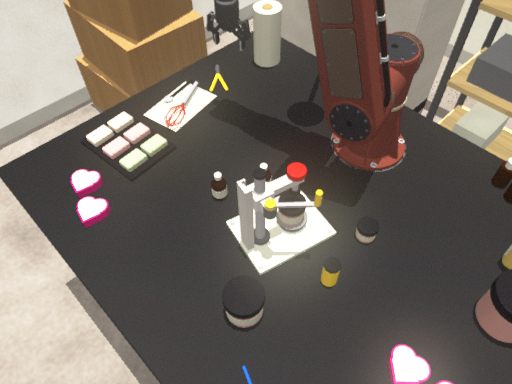

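View pics/top0.png

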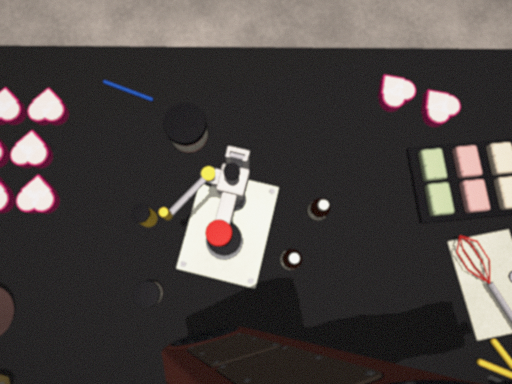

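View pics/wrist0.png

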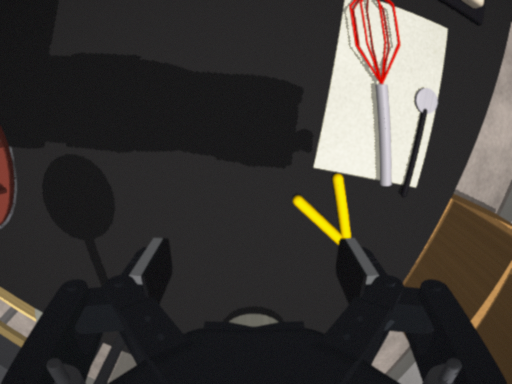

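Top view: red knob at (219,233), yellow pivot cap at (208,174), yellow post at (164,213), canister at (147,216), bottles at (320,208) and (291,259). In the scene view the knob is at (296,172) and the post at (319,197). I'll enlarge both views.

```bash
python3 - <<'E'
import cv2
a=cv2.imread("pics/top0.png")[130:310,120:350]; cv2.imwrite("pics/topc.png",cv2.resize(a,None,fx=3.3,fy=3.3,interpolation=cv2.INTER_CUBIC))
a=cv2.imread("pics/scene0.png")[150:290,200:390]; cv2.imwrite("pics/scenec.png",cv2.resize(a,None,fx=4,fy=4,interpolation=cv2.INTER_CUBIC))
E
```

```text
(no output)
```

View pics/topc.png

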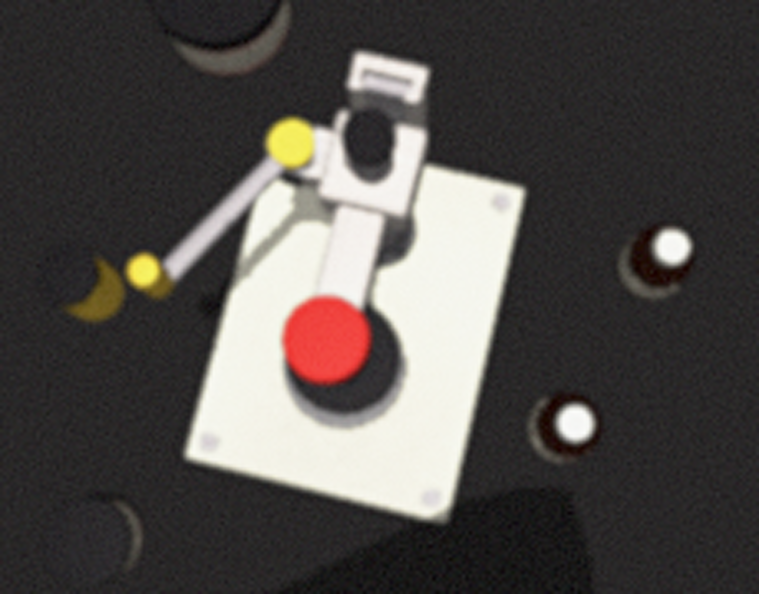

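View pics/scenec.png

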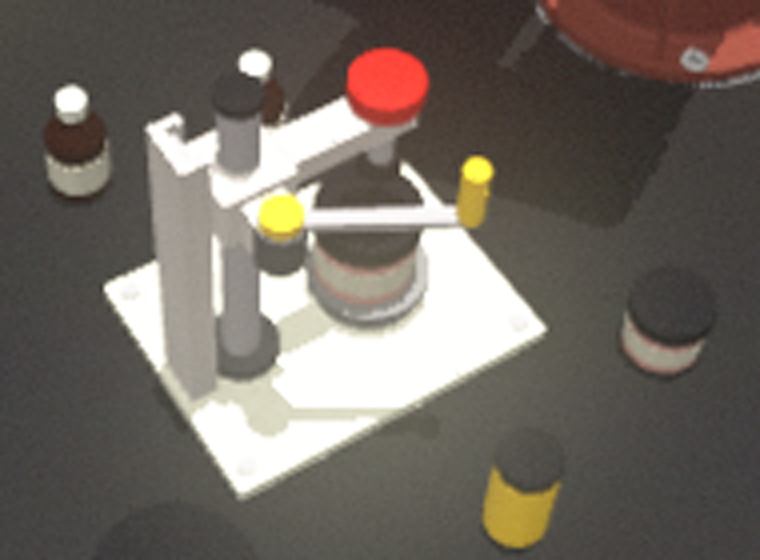

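```bash
cat > h.py <<'E'
import numpy as np
from rig import ctrl
def ray(n,u,v,C=None):
    c=C or ctrl.calibration(n); K=c["mtx"];P=c["pose"]
    d=np.array([(u-K[0,2])/K[0,0],-(v-K[1,2])/K[1,1],-1]); d=P[:3,:3]@d
    return P[:3,3],d/np.linalg.norm(d)
def onz(n,u,v,z):
    o,d=ray(n,u,v); return o+d*(z-o[2])/d[2]
def tri(a,b):
    A=np.zeros((3,3));B=np.zeros(3)
    for o,d in (a,b):
        M=np.eye(3)-np.outer(d,d);A+=M;B+=M@o
    p=np.linalg.solve(A,B); return p,[np.linalg.norm((np.eye(3)-np.outer(d,d))@(p-o)) for o,d in (a,b)]
E
python3 - <<'E'
from h import *
T=lambda x,y:(120+x/3.3-.35,130+y/3.3-.35)
S=lambda x,y:(200+x/4-.4,150+y/4-.4)
for n,t,s in [("knob",(327,339),(387,79)),("post",(143,270),(478,168)),("pivot",(291,141),(281,213)),("column",(370,132),(238,95))]:
    print(n,*tri(ray("top",*T(*t)),ray("scene",*S(*s))))
cs=[onz("top",*T(*p),.016) for p in [(186,459),(446,522),(525,186)]]
cs2=[onz("scene",*S(*p),.016) for p in [(546,327),(240,492),(106,288)]]
print(np.array(cs)); print(np.array(cs2))
print("ctr",(cs[0]+cs[2])/2, [np.linalg.norm(cs[i+1]-cs[i]) for i in (0,1)])
print("post z.298",onz("top",*T(143,270),.298),onz("scene",*S(478,168),.298))
print("knob z.275",onz("top",*T(327,339),.275),onz("scene",*S(387,79),.275))
print("can",onz("top",147-.0-2,130+268/3.3-0,.087), "scene",onz("scene",*S(530,460),.087))
print("bots",onz("top",*T(672,247),.1),onz("top",*T(576,423),.1))
E
```

```text
knob [0.43234682 0.04412096 0.24096303] [np.float64(0.0005239208843216324), np.float64(0.000523920884321706)]
post [0.46717177 0.14669678 0.27263235] [np.float64(0.0004365719367852569), np.float64(0.0004365719367852487)]
pivot [0.55312469 0.06897553 0.23462262] [np.float64(0.0005327347777733013), np.float64(0.0005327347777733025)]
column [0.54219395 0.01961692 0.29465694] [np.float64(0.001385622168589746), np.float64(0.0013856221685898484)]
[[ 0.36666524  0.16166746  0.016     ]
 [ 0.3226834  -0.03173073  0.016     ]
 [ 0.57687433 -0.09235616  0.016     ]]
[[ 0.37057936  0.16409506  0.016     ]
 [ 0.62271837  0.10401427  0.016     ]
 [ 0.57686327 -0.08573286  0.016     ]]
ctr [0.47176979 0.03465565 0.016     ] [np.float64(0.19833623028207964), np.float64(0.26132063068808525)]
post z.298 [0.46337285 0.1409657  0.298     ] [0.48396618 0.15832694 0.298     ]
knob z.275 [0.42901808 0.04143132 0.275     ] [0.45551147 0.0633555  0.275     ]
can [0.4974448  0.22793174 0.087     ] scene [0.4991925  0.24449496 0.087     ]
bots [ 0.51441793 -0.18779026  0.1       ] [ 0.3917293  -0.11820255  0.1       ]
```

Knob, pivot, post and column agree to within 2 mm with the given dimensions. The foot starts at about z=0.151 and the clamp at about 1.07 rad. The jar meant is the one on the rest under the foot; the big jar behind (185,127) and the small one in front (150,292) are look-alikes.

For the lever I'll cage the post between half-open jaws, with the jaw axis along the lever's tangent. First I rise and travel.

step_arm --jaw '[0, 0, 0, 0, 0, 0, 0, 0]' --pt "0 0 0.05" --pt "0 0 0.1" --pt "0 0 0.15" --pt "0.01 0.03 0.19" --pt "0.03 0.075 0.19" --pt "0.05 0.12 0.19" --pt "0.07 0.165 0.19" --pt "0.09 0.21 0.19" --turn '[0, 0, 0, 8, 16, 24, 32, 40]'

```text
time_s: 0.95
tcp_pos: [0.28, -0.2777, 0.4212]
eef_rot: [[0.879, -0.478, 0.0], [-0.478, -0.879, 0.0], [0.0, -0.0, -1.0]]
contact_force: [1.9, -0.0, -0.1]
opening: 0.0427
```

step_arm --jaw '[0, 0, 0, 0, 0, 0, 0, 0]' --pt "0.02 0.045 0" --pt "0.04 0.09 0" --pt "0.06 0.135 0" --pt "0.08 0.18 0" --pt "0.1 0.225 0" --pt "0.12 0.27 0" --pt "0.14 0.315 0" --pt "0.16 0.36 0" --turn '[8, 16, 24, 32, 40, 48, 56, 64]'

```text
time_s: 1.75
tcp_pos: [0.44, 0.0827, 0.4213]
eef_rot: [[0.814, 0.581, 0.0], [0.581, -0.814, -0.0], [0.0, 0.0, -1.0]]
contact_force: [1.6, -0.9, 0.1]
opening: 0.0427
```

step_arm --jaw '[0, 0, 0]' --pt "0.014 0.032 0" --pt "0.027 0.064 0" --pt "0.027 0.064 0" --turn '[6, 12, 12]'

```text
time_s: 2.05
tcp_pos: [0.4675, 0.1476, 0.4202]
eef_rot: [[0.675, 0.738, -0.001], [0.738, -0.675, 0.001], [-0.0, -0.002, -1.0]]
contact_force: [-0.4, -0.5, -0.0]
opening: 0.0424
```

```bash
python3 - <<'E'
from h import *
import cv2
o=ctrl.observe(); print(o["tcp_pos"],o["contact_force"])
c=ctrl.calibration("wrist"); im=ctrl.get_image("wrist"); cv2.imwrite("pics/w1.png",im[:,:,::-1])
K=c["mtx"];P=c["pose"]
def proj(p):
    q=P[:3,:3].T@(np.array(p)-P[:3,3]); x,y,z=q[0],-q[1],-q[2]
    r=np.hypot(x,y); t=np.arctan2(r,z); return K[0,2]+K[0,0]*t*x/r, K[1,2]+K[0,0]*t*y/r
print("post",proj([.467,.147,.270]),"knob",proj([.433,.0445,.241]))
E
```

```text
[0.46748355 0.14761857 0.42018849] [-0.38813466 -0.45193287 -0.02391672]
post (np.float64(252.85779878547106), np.float64(173.80241545224607)) knob (np.float64(169.82720320919952), np.float64(203.96808186315272))
```

View pics/w1.png

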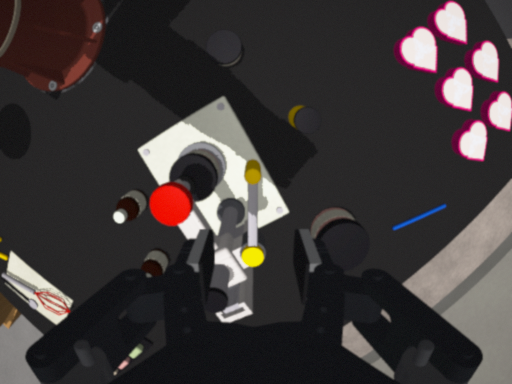

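The wrist view shows the post cap at (253,173) and the knob at (171,205), within a few pixels of prediction. I descend to cage the post.

step_arm --jaw '[0, 0, 0, 0, 0, 0, 0, 0]' --pt "0 0 -0.04" --pt "0 0 -0.08" --pt "0 0 -0.11" --pt "0 0 -0.13" --pt "0 0 -0.15" --pt "0 0 -0.165" --pt "0 0 -0.18" --pt "0 0 -0.18" --turn '[0, 0, 0, 0, 0, 0, 0, 0]'

```text
time_s: 2.9
tcp_pos: [0.4653, 0.1433, 0.2399]
eef_rot: [[0.681, 0.732, -0.003], [0.732, -0.681, -0.001], [-0.003, -0.002, -1.0]]
contact_force: [-0.1, 0.0, -0.0]
opening: 0.0426
```

```bash
python3 - <<'E'
from h import *
import cv2
im=ctrl.get_image("scene"); cv2.imwrite("pics/s2.png",cv2.resize(im[130:290,200:400,::-1],None,fx=4,fy=3.7,interpolation=cv2.INTER_CUBIC))
cv2.imwrite("pics/w2.png",ctrl.get_image("wrist")[:,:,::-1])
print(ctrl.observe()["contact_force"])
# arc plan
ex=np.array([.973,-.232]);ey=np.array([.232,.973]);pv=np.array([.5535,.0685])
for th in np.linspace(1.07,0,9):
    p=pv+.115*(-ex*np.sin(th)+ey*np.cos(th)); print(round(th,3),p.round(4),round(np.degrees(th-1.07),1))
E
```

```text
[ 0.08116015  1.74597723 -0.54805297]
1.07 [0.4682 0.1456] 0.0
0.936 [0.4792 0.1563] -7.7
0.802 [0.4916 0.1654] -15.3
0.669 [0.5051 0.1728] -23.0
0.535 [0.5194 0.1784] -30.7
0.401 [0.5344 0.1819] -38.3
0.268 [0.5497 0.1835] -46.0
0.134 [0.565 0.183] -53.6
0.0 [0.5802 0.1804] -61.3
```

View pics/s2.png

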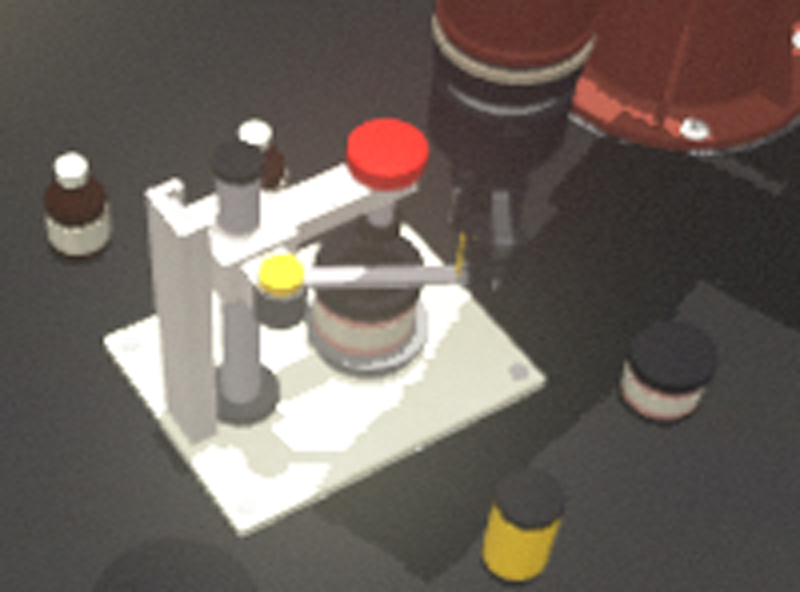

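View pics/w2.png

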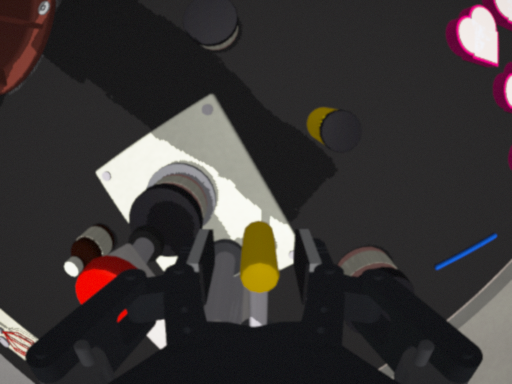

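The post is between the fingers (wrist (259,255)) and clear of both. I close the cage slightly and swing out along the arc.

step_arm --jaw '[0.4, 0.4, 0.4, 0.4, 0.4, 0.4, 0.4, 0.4]' --pt "0 0 0" --pt "0 0 0" --pt "0.005 0.0055 0" --pt "0.011 0.011 0" --pt "0.017 0.0155 0" --pt "0.0235 0.02 0" --pt "0.03 0.0235 0" --pt "0.037 0.0275 0" --turn '[0, 0, -4, -7.7, -11.5, -15.3, -19, -23]'

```text
time_s: 3.8
tcp_pos: [0.5039, 0.172, 0.2418]
eef_rot: [[0.913, 0.407, 0.0], [0.407, -0.913, -0.0], [-0.0, 0.0, -1.0]]
contact_force: [-0.8, -2.3, -0.0]
opening: 0.0257
```

step_arm --jaw '[0.4, 0.4, 0.4, 0.4, 0.4, 0.4, 0.4, 0.4]' --pt "0.007 0.003 0" --pt "0.0143 0.0056 0" --pt "0.022 0.0078 0" --pt "0.0293 0.0091 0" --pt "0.037 0.0105 0" --pt "0.0446 0.0107 0" --pt "0.052 0.0108 0" --pt "0.06 0.0102 0" --turn '[-4, -7.7, -11.5, -15.3, -19, -23, -27, -30.6]'

```text
time_s: 4.6
tcp_pos: [0.5637, 0.1823, 0.2418]
eef_rot: [[0.993, -0.114, -0.0], [-0.114, -0.993, 0.0], [-0.0, -0.0, -1.0]]
contact_force: [-3.1, -0.3, 0.8]
opening: 0.0255
```

step_arm --jaw '[0.4, 0.4, 0.4, 0.4]' --pt "0.007 -0.001 0" --pt "0.013 -0.002 0" --pt "0.018 -0.003 0" --pt "0.018 -0.003 0" --turn '[-4, -7, -7, -7]'

```text
time_s: 5.0
tcp_pos: [0.5823, 0.1792, 0.2415]
eef_rot: [[0.973, -0.231, 0.001], [-0.231, -0.973, 0.0], [0.001, -0.0, -1.0]]
contact_force: [0.4, -0.5, -0.3]
opening: 0.0257
```

```bash
python3 - <<'E'
from h import *
import cv2
print(ctrl.observe()["contact_force"],ctrl.observe()["tcp_pos"])
im=ctrl.get_image("scene"); cv2.imwrite("pics/s3.png",cv2.resize(im[130:290,200:400,::-1],None,fx=4,fy=3.7,interpolation=cv2.INTER_CUBIC))
cv2.imwrite("pics/w3.png",ctrl.get_image("wrist")[:,:,::-1])
E
```

```text
[ 0.40396869 -0.51944226 -0.31963053] [0.5823122  0.1791619  0.24145192]
```

View pics/s3.png

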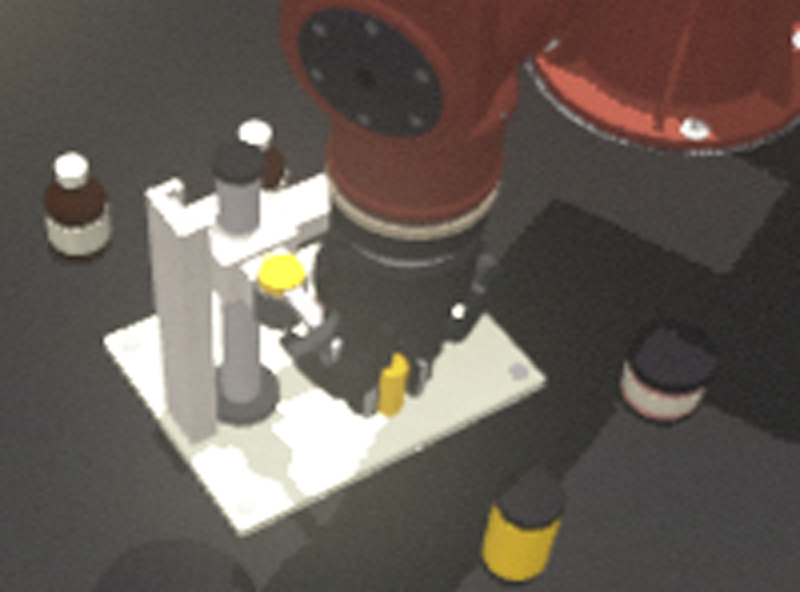

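View pics/w3.png

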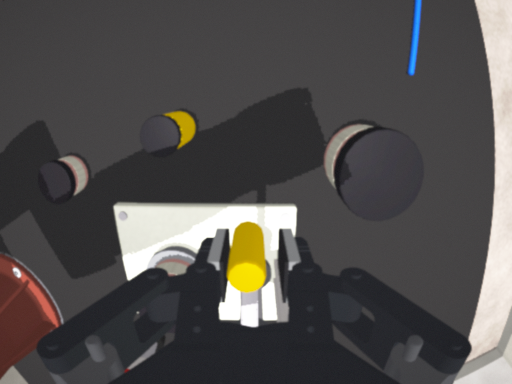

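The lever is out (post seen between the pads, about 0.02 rad). I rise, shut the jaws and go over the knob.

step_arm --jaw '[0.4, 0.4, 1, 1, 1, 1, 1, 1]' --pt "0 0 0.035" --pt "0 0 0.07" --pt "-0.03 -0.027 0.07" --pt "-0.06 -0.054 0.07" --pt "-0.09 -0.082 0.07" --pt "-0.12 -0.11 0.07" --pt "-0.149 -0.135 0.07" --pt "-0.149 -0.135 0.05" --turn '[0, 0, 0, 0, 0, 0, 0, 0]'

```text
time_s: 5.9
tcp_pos: [0.4311, 0.0422, 0.2934]
eef_rot: [[0.972, -0.233, 0.004], [-0.233, -0.972, -0.001], [0.004, 0.0, -1.0]]
contact_force: [0.7, 1.0, -0.6]
opening: 0.0002
```

step_arm --jaw '[1, 1, 1, 1, 1]' --pt "0 0 -0.015" --pt "0 0 -0.03" --pt "0 0 -0.038" --pt "0 0 -0.042" --pt "0 0 -0.042" --turn '[0, 0, 0, 0, 0]'

```text
time_s: 6.4
tcp_pos: [0.4327, 0.0442, 0.2493]
eef_rot: [[0.973, -0.232, -0.0], [-0.232, -0.973, -0.0], [-0.0, 0.0, -1.0]]
contact_force: [0.3, -0.3, 0.1]
opening: 0.0002
```

```bash
python3 - <<'E'
from h import *
import cv2
print(ctrl.observe()["contact_force"],ctrl.observe()["tcp_pos"])
im=ctrl.get_image("scene"); cv2.imwrite("pics/s4.png",cv2.resize(im[130:290,200:400,::-1],None,fx=4,fy=3.7,interpolation=cv2.INTER_CUBIC))
cv2.imwrite("pics/w4.png",ctrl.get_image("wrist")[:,:,::-1])
E
```

```text
[ 0.27090393 -0.27768264  0.13792704] [0.43267874 0.04424379 0.24926146]
```

View pics/s4.png

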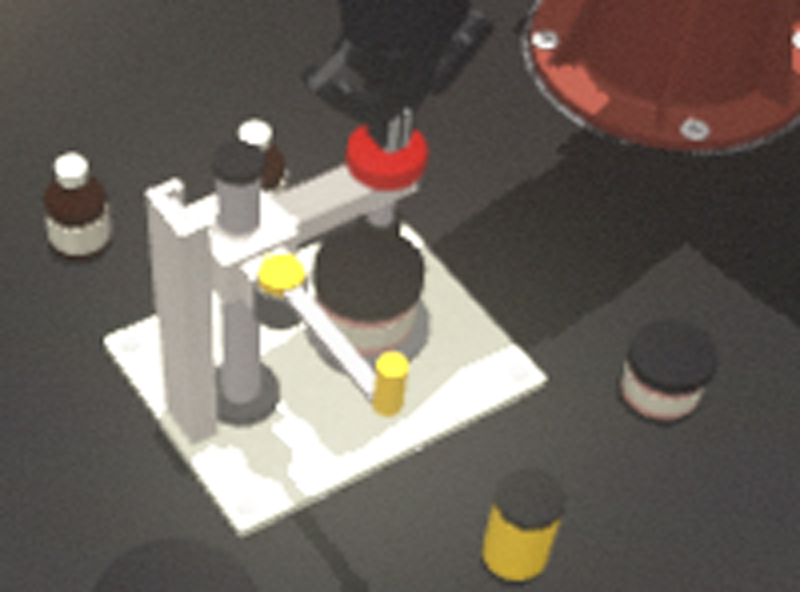

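View pics/w4.png

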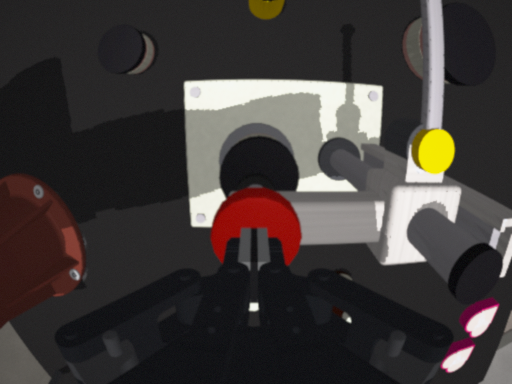

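The shut tips stand over the knob's centre and the lever points fully out (post at crop (390,385)). I press down in small rows.

step_arm --jaw '[1, 1, 1, 1, 1, 1, 1, 1]' --pt "0 0 -0.003" --pt "0 0 -0.006" --pt "0 0 -0.008" --pt "0 0 -0.01" --pt "0 0 -0.012" --pt "0 0 -0.014" --pt "0 0 -0.016" --pt "0 0 -0.018" --turn '[0, 0, 0, 0, 0, 0, 0, 0]'

```text
time_s: 7.3
tcp_pos: [0.4332, 0.0442, 0.2313]
eef_rot: [[0.973, -0.232, 0.001], [-0.232, -0.973, 0.0], [0.001, -0.0, -1.0]]
contact_force: [3.8, 0.7, 5.2]
opening: -0.0
```

step_arm --jaw '[1, 1, 1, 1, 1, 1]' --pt "0 0 -0.002" --pt "0 0 -0.004" --pt "0 0 -0.006" --pt "0 0 -0.008" --pt "0 0 -0.01" --pt "0 0 -0.012" --turn '[0, 0, 0, 0, 0, 0]'

```text
time_s: 7.9
tcp_pos: [0.4327, 0.0442, 0.2191]
eef_rot: [[0.973, -0.232, -0.0], [-0.232, -0.973, -0.0], [-0.0, 0.0, -1.0]]
contact_force: [2.6, -0.2, 4.8]
opening: -0.0002
```

```bash
python3 - <<'E'
from h import *
T=lambda x,y:(120+x/3.3-.35,130+y/3.3-.35)
s=(200+369/4-.4,130+272/3.7-.4)
print(tri(ray("top",*T(347,358)),ray("scene",*s)))
for z in (.08,.09,.1,.11,.12): print(z,onz("top",*T(347,358),z)[:2].round(4),onz("scene",*s,z)[:2].round(4))
E
```

```text
(array([0.43448959, 0.04026851, 0.09500409]), [np.float64(0.0012199716368643824), np.float64(0.0012199716368643003)])
0.08 [0.4366 0.0401] [0.425  0.0341]
0.09 [0.4357 0.0396] [0.4308 0.0389]
0.1 [0.4348 0.039 ] [0.4367 0.0436]
0.11 [0.4338 0.0385] [0.4425 0.0483]
0.12 [0.4329 0.038 ] [0.4484 0.0531]
```

The lid is estimated at about z=0.095, and the foot is now at about 0.129. I go down 12 mm, then slower.

step_arm --jaw '[1, 1, 1, 1, 1, 1, 1]' --pt "0 0 -0.002" --pt "0 0 -0.004" --pt "0 0 -0.006" --pt "0 0 -0.008" --pt "0 0 -0.01" --pt "0 0 -0.011" --pt "0 0 -0.012" --turn '[0, 0, 0, 0, 0, 0, 0]'

```text
time_s: 8.6
tcp_pos: [0.4326, 0.0442, 0.2072]
eef_rot: [[0.973, -0.232, -0.0], [-0.232, -0.973, -0.0], [-0.0, 0.0, -1.0]]
contact_force: [2.8, -0.5, 4.8]
opening: 0.0
```

step_arm --jaw '[1, 1, 1]' --pt "0 0 -0.001" --pt "0 0 -0.002" --pt "0 0 -0.003" --turn '[0, 0, 0]'

```text
time_s: 8.9
tcp_pos: [0.4327, 0.0442, 0.2042]
eef_rot: [[0.973, -0.232, -0.0], [-0.232, -0.973, -0.0], [-0.0, 0.0, -1.0]]
contact_force: [2.5, 0.2, 5.0]
opening: 0.0001
```

step_arm --jaw '[1, 1, 1]' --pt "0 0 -0.001" --pt "0 0 -0.002" --pt "0 0 -0.002" --turn '[0, 0, 0]'

```text
time_s: 9.2
tcp_pos: [0.4325, 0.0442, 0.2021]
eef_rot: [[0.973, -0.232, -0.001], [-0.232, -0.973, 0.0], [-0.001, 0.0, -1.0]]
contact_force: [2.6, -0.3, 2.6]
opening: 0.0002
```

step_arm --jaw '[1, 1, 1]' --pt "0 0 -0.001" --pt "0 0 -0.002" --pt "0 0 -0.002" --turn '[0, 0, 0]'

```text
time_s: 9.5
tcp_pos: [0.4325, 0.0442, 0.2003]
eef_rot: [[0.973, -0.232, -0.0], [-0.232, -0.973, -0.0], [-0.0, 0.0, -1.0]]
contact_force: [0.9, 0.0, 4.6]
opening: 0.0001
```

step_arm --jaw '[1, 1]' --pt "0 0 -0.001" --pt "0 0 -0.002" --turn '[0, 0]'

```text
time_s: 9.7
tcp_pos: [0.4326, 0.0442, 0.199]
eef_rot: [[0.973, -0.232, 0.0], [-0.232, -0.973, -0.0], [0.0, 0.0, -1.0]]
contact_force: [-3.6, -1.1, 20.3]
opening: -0.0003
```

step_arm --jaw '[1, 1]' --pt "0 0 -0.001" --pt "0 0 -0.0015" --turn '[0, 0]'

```text
time_s: 9.9
tcp_pos: [0.4326, 0.0442, 0.1981]
eef_rot: [[0.973, -0.232, 0.001], [-0.232, -0.973, -0.0], [0.001, 0.0, -1.0]]
contact_force: [-6.2, -0.7, 27.1]
opening: 0.0001
```

Contact: the force rose sharply to 20, then 27 N. I back off at once; sending two moves in that batch went further than I wanted.

step_arm --jaw '[1, 1, 1, 1]' --pt "0 0 0.001" --pt "0 0 0.002" --pt "0 0 0.003" --pt "0 0 0.004" --turn '[0, 0, 0, 0]'

```text
time_s: 10.3
tcp_pos: [0.4318, 0.0444, 0.2003]
eef_rot: [[0.973, -0.232, -0.002], [-0.232, -0.973, 0.0], [-0.002, 0.0, -1.0]]
contact_force: [0.4, 0.1, 0.1]
opening: -0.0002
```

step_arm --jaw '[1, 1, 1, 1]' --pt "0 0 0.02" --pt "0 0 0.05" --pt "0 0 0.09" --pt "0 0 0.12" --turn '[0, 0, 0, 0]'

```text
time_s: 10.7
tcp_pos: [0.4323, 0.0443, 0.3223]
eef_rot: [[0.973, -0.232, -0.001], [-0.232, -0.973, 0.0], [-0.001, -0.0, -1.0]]
contact_force: [0.7, 0.3, 0.8]
opening: 0.0001
```

```bash
python3 - <<'E'
from h import *
import cv2
print(ctrl.observe()["contact_force"],ctrl.observe()["tcp_pos"])
im=ctrl.get_image("scene"); cv2.imwrite("pics/s5.png",cv2.resize(im[130:290,200:400,::-1],None,fx=4,fy=3.7,interpolation=cv2.INTER_CUBIC))
E
```

```text
[0.73304083 0.26420454 0.81134304] [0.43226198 0.04429815 0.32233178]
```

View pics/s5.png

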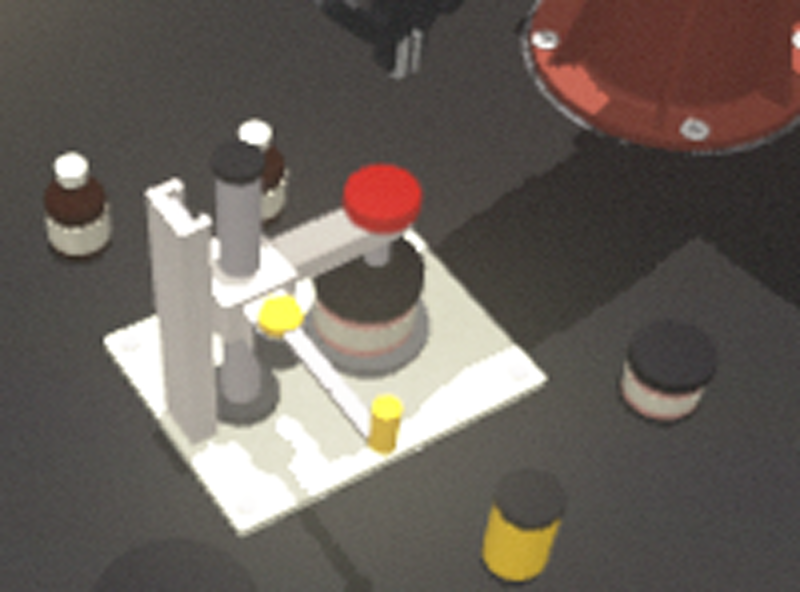

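The foot sits on the lid with the lever still out. The foot is at about 0.109, so the post is about 41 mm lower than at the start. I go back over the post with half-open jaws.

step_arm --jaw '[0, 0, 0, 0, 0, 0, 0, 0]' --pt "0.03 0.027 0" --pt "0.06 0.054 0" --pt "0.09 0.082 0" --pt "0.12 0.11 0" --pt "0.149 0.135 0" --pt "0.149 0.135 -0.02" --pt "0.149 0.135 -0.05" --pt "0.149 0.135 -0.06" --turn '[0, 0, 0, 0, 0, 0, 0, 0]'

```text
time_s: 11.55
tcp_pos: [0.5799, 0.1792, 0.257]
eef_rot: [[0.973, -0.232, -0.006], [-0.232, -0.973, -0.001], [-0.006, 0.002, -1.0]]
contact_force: [-1.1, -0.1, 0.1]
opening: 0.0432
```

```bash
python3 - <<'E'
from h import *
import cv2
print(ctrl.observe()["contact_force"],ctrl.observe()["tcp_pos"])
cv2.imwrite("pics/w6.png",ctrl.get_image("wrist")[:,:,::-1])
E
```

```text
[-1.11574934 -0.10627542  0.1476755 ] [0.57993143 0.17916182 0.25698307]
```

View pics/w6.png

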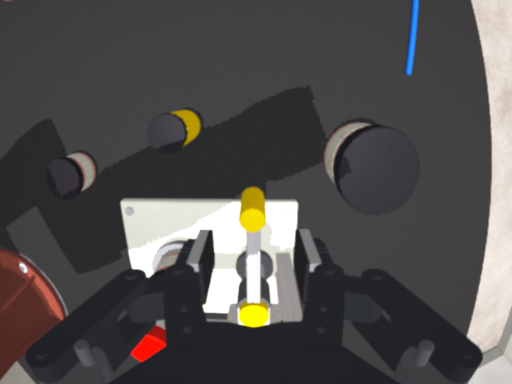

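The post is centred between the jaws (252,215). I descend 60 mm and narrow the cage.

step_arm --jaw '[0, 0, 0, 0, 0, 0.4, 0.4, 0.4]' --pt "0 0 -0.02" --pt "0 0 -0.035" --pt "0 0 -0.05" --pt "0 0 -0.06" --pt "0 0 -0.061" --pt "0 0 -0.061" --pt "0 0 -0.061" --pt "0 0 -0.061" --turn '[0, 0, 0, 0, 0, 0, 0, 0]'

```text
time_s: 12.4
tcp_pos: [0.5822, 0.1793, 0.2006]
eef_rot: [[0.973, -0.232, 0.001], [-0.232, -0.973, 0.0], [0.001, -0.001, -1.0]]
contact_force: [0.4, -0.2, -0.0]
opening: 0.0255
```

```bash
python3 - <<'E'
from h import *
import cv2
print(ctrl.observe()["contact_force"],ctrl.observe()["tcp_pos"])
cv2.imwrite("pics/w7.png",ctrl.get_image("wrist")[:,:,::-1])
E
```

```text
[ 0.42843879 -0.21261077 -0.0101722 ] [0.58216958 0.17928203 0.20062381]
```

View pics/w7.png

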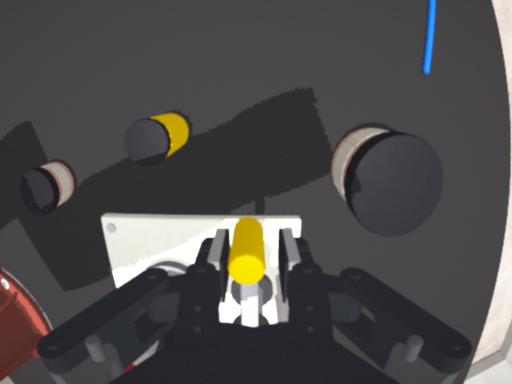

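step_arm --jaw '[0.4, 0.4, 0.4, 0.4, 0.4, 0.4, 0.4, 0.4]' --pt "-0.0077 0.0015 0" --pt "-0.0152 0.0026 0" --pt "-0.0229 0.003 0" --pt "-0.0305 0.0031 0" --pt "-0.038 0.0025 0" --pt "-0.0458 0.0015 0" --pt "-0.0533 -0.0002 0" --pt "-0.0608 -0.002 0" --turn '[3.8, 7.7, 11.5, 15.3, 19.1, 23, 26.8, 30.6]'

```text
time_s: 13.25
tcp_pos: [0.5214, 0.1778, 0.2004]
eef_rot: [[0.954, 0.298, 0.002], [0.298, -0.954, 0.001], [0.002, -0.001, -1.0]]
contact_force: [2.4, 2.6, -1.2]
opening: 0.026
```

step_arm --jaw '[0.4, 0.4, 0.4, 0.4, 0.4, 0.4, 0.4]' --pt "-0.0072 -0.0026 0" --pt "-0.0143 -0.0056 0" --pt "-0.0212 -0.0092 0" --pt "-0.0278 -0.013 0" --pt "-0.0341 -0.0173 0" --pt "-0.0402 -0.0221 0" --pt "-0.0458 -0.027 0" --turn '[3.8, 7.7, 11.5, 15.3, 19.1, 23, 26.8]'

```text
time_s: 13.95
tcp_pos: [0.4754, 0.151, 0.2004]
eef_rot: [[0.717, 0.697, 0.001], [0.697, -0.717, 0.002], [0.003, -0.001, -1.0]]
contact_force: [1.2, 4.9, -0.6]
opening: 0.0259
```

step_arm --jaw '[0.4, 0.4, 0.4, 0.4]' --pt "-0.003 -0.003 0" --pt "-0.0055 -0.0058 0" --pt "-0.0075 -0.0082 0" --pt "-0.0075 -0.0082 0" --turn '[2, 4, 4, 4]'

```text
time_s: 14.35
tcp_pos: [0.4677, 0.1426, 0.2003]
eef_rot: [[0.669, 0.743, 0.001], [0.743, -0.669, 0.002], [0.002, -0.0, -1.0]]
contact_force: [-0.1, 2.6, 0.4]
opening: 0.0259
```

step_arm --jaw '[0.4, 0.4, 0.4]' --pt "-0.002 -0.002 0" --pt "-0.004 -0.0043 0" --pt "-0.004 -0.0043 0" --turn '[1, 2, 2]'

```text
time_s: 14.65
tcp_pos: [0.4639, 0.138, 0.2002]
eef_rot: [[0.642, 0.766, 0.001], [0.766, -0.642, 0.001], [0.001, 0.0, -1.0]]
contact_force: [1.0, 3.6, 0.5]
opening: 0.0262
```

step_arm --jaw '[0.4, 0.4, 0.4]' --pt "-0.0013 -0.0015 0" --pt "-0.002 -0.0022 0" --pt "-0.002 -0.0022 0" --turn '[0, 0, 0]'

```text
time_s: 14.95
tcp_pos: [0.4634, 0.1372, 0.2003]
eef_rot: [[0.643, 0.766, 0.003], [0.766, -0.643, 0.004], [0.005, 0.0, -1.0]]
contact_force: [5.6, 11.7, -2.3]
opening: 0.0257
```

```bash
python3 - <<'E'
from h import *
import cv2
print(ctrl.observe()["contact_force"],ctrl.observe()["tcp_pos"])
cv2.imwrite("pics/w8.png",ctrl.get_image("wrist")[:,:,::-1])
E
```

```text
[ 5.62994141 11.71548722 -2.27572476] [0.46340896 0.13724171 0.20033102]
```

View pics/w8.png

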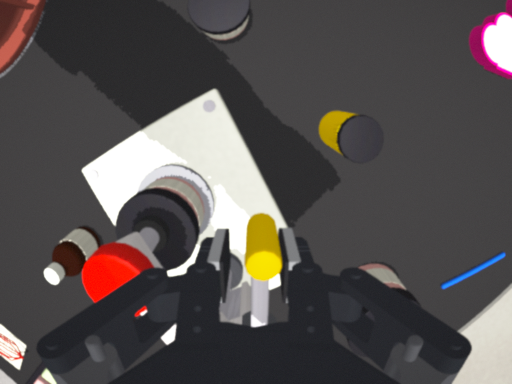

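The force rose to 13 N with no further travel, so the lever is at its end stop. I back off to centre, open and lift clear.

step_arm --jaw '[0.4, 0, 0, 0, 0, 0, 0, 0]' --pt "0.0025 0.0035 0" --pt "0.0035 0.0045 0" --pt "0.0035 0.0045 0" --pt "0.0035 0.0045 0.02" --pt "0.0035 0.0045 0.05" --pt "0.0035 0.0045 0.09" --pt "0.0035 0.0045 0.13" --pt "0.0035 0.0045 0.17" --turn '[0, 0, 0, 0, 0, 0, 0, 0]'

```text
time_s: 15.8
tcp_pos: [0.4647, 0.1395, 0.3714]
eef_rot: [[0.643, 0.766, -0.0], [0.766, -0.643, -0.001], [-0.001, 0.0, -1.0]]
contact_force: [1.1, 0.6, 0.3]
opening: 0.0428
```

step_arm --jaw '[0, 0, 0, 0, 0, 0, 0]' --pt "-0.01 0.03 0.02" --pt "-0.02 0.06 0.02" --pt "-0.04 0.1 0.02" --pt "-0.06 0.14 0.02" --pt "-0.08 0.17 0.02" --pt "-0.08 0.17 0.02" --pt "-0.08 0.17 0.02" --turn '[0, 0, 0, 0, 0, 0, 0]'

```text
time_s: 16.5
tcp_pos: [0.3848, 0.3101, 0.3897]
eef_rot: [[0.642, 0.767, -0.0], [0.767, -0.642, -0.001], [-0.001, 0.001, -1.0]]
contact_force: [0.2, 0.9, 1.1]
opening: 0.0425
```

```bash
python3 - <<'E'
from h import *
import cv2
print(ctrl.observe()["contact_force"],ctrl.observe()["tcp_pos"])
im=ctrl.get_image("scene"); cv2.imwrite("pics/s9.png",cv2.resize(im[130:290,200:400,::-1],None,fx=4,fy=3.7,interpolation=cv2.INTER_CUBIC))
a=ctrl.get_image("top")[130:310,120:350,::-1]; cv2.imwrite("pics/t9.png",cv2.resize(a,None,fx=3.3,fy=3.3,interpolation=cv2.INTER_CUBIC))
E
```

```text
[0.20349994 0.85387045 1.05114704] [0.38479734 0.31007526 0.38967848]
```

View pics/s9.png

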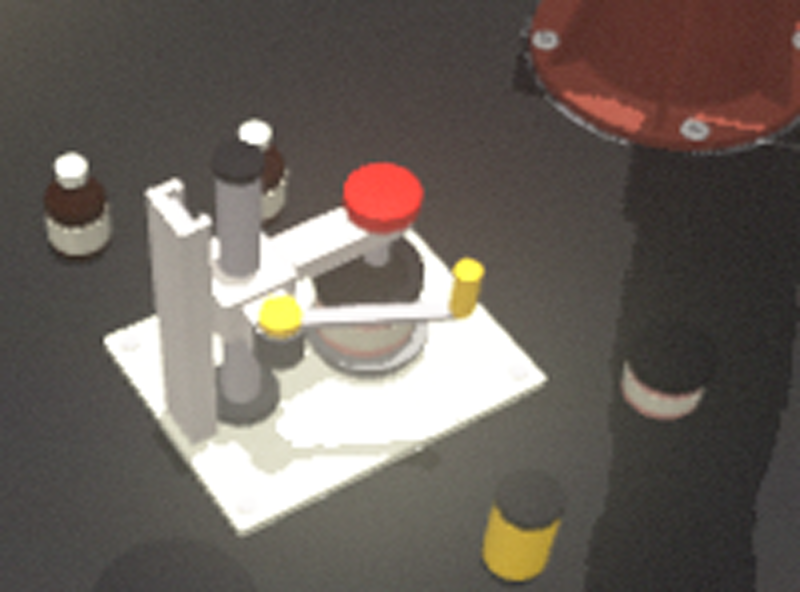

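View pics/t9.png

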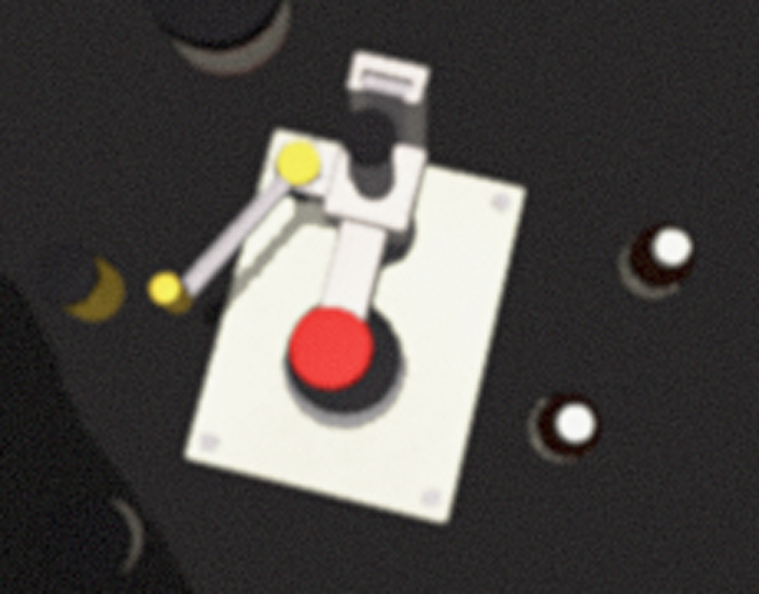

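```bash
python3 - <<'E'
from h import *
T=lambda x,y:(120+x/3.3-.35,130+y/3.3-.35)
S=lambda x,y:(200+x/4-.4,130+y/3.7-.4)
p=tri(ray("top",*T(165,288)),ray("scene",*S(468,271)))[0]
v=tri(ray("top",*T(298,161)),ray("scene",*S(281,313)))[0]
k=tri(ray("top",*T(331,347)),ray("scene",*S(383,193)))[0]
ex=np.array([.973,-.232]);ey=np.array([.232,.973]);d=(p-v)[:2]
print(p,v,k,np.linalg.norm(d),"theta",np.arctan2(-d@ex,d@ey))
E
```

```text
[0.46443703 0.14336741 0.22258894] [0.55251803 0.06903113 0.18652352] [0.43261474 0.04485406 0.19201569] 0.11525685978697596 theta 1.1038903034545633
```

```bash
python3 - <<'E'
from rig import ctrl
print(ctrl.sign_off())
E
```

```text
the job is handed in; nothing more can be done
None
```

I set the press's stop to the jar's height, locked it and handed the job in at about 17 s. No verdict is reported.

**What I did:**
- Swung the lever fully out with the post caged between half-open jaws.
- Pressed the knob down with the shut fingertips until the force rose sharply at the lid, then let go.
- Swung the lever back in until it met its end stop, where the force rose to about 13 N, and lifted clear.

**Last checks:**
- **Lever:** triangulation puts it at about 1.10 rad, so it is locked at its end stop.
- **Foot:** the knob is at the same place in the image as when I released it. The jar shows no visible shift, and neither do the bottles or the canister.
- **Robot:** the arm is well clear of everything.

**Less clean points:**
- The press reached about 27 N at the knob, more than the gentle touch I intended, because I sent two moves at once. Allowing for weight and slide friction, I estimate the lid saw about 20 to 25 N. That is under the 30 N limit, but I could not measure it.
- The contact force left on the lid after release was also not measured. I infer it from the sprung rest and the unchanged foot height.
- Triangulated knob height read about 0.192 m at the end, against about 0.199 m by touch. I took this as camera error, since the knob had not moved in the image.

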